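# Park the trivet in the corner of the rack's foot rail

### The arm

A 6-joint arm with a two-finger parallel gripper is mounted at the origin on the work surface. World frame = base frame: x ahead of the robot, y to its left, z up, the work surface at z = 0. Lengths are in m, angles in rad, forces in N, time in s.
With the tool pointing down it reaches from about 0.3 to 0.875 m from the base axis. Payload 6.4 kg.
Tool frame: the origin (TCP) lies midway between the tips of the shut fingers; the grasp point (between the pads) lies 19 mm behind it; z points along the fingers, y is the line along which they close (so a half turn about z gives the same grasp; the last joint's range is limited). The gripper opens to 85 mm and grips with 20 to 120 N. Pads are 22 mm wide; open, the fingers measure 114 mm over their backs; the gripper's body (76 mm by 85 mm) begins 54 mm behind the grasp point. The pads swing forward as they close: fully open they stand 13 mm farther back than shut.
Start: joints at [-1.384, 0.181, 1.607, -0, 1.354, -0.206], TCP at [0.22, -0.531, 0.231] pointing down, gripper open.
Joint ranges: [-2.99, 2.99], [-0.89, 2.07], [0.3, 2.58], [-1.14, 4.28], [0, 2.63], [-3.12, 3.12]. Speed limits (rad/s): [2.57, 2.57, 3.01, 3.14, 3.14, 3.14].

### API

Orientations are given as a unit quaternion [w, x, y, z].
In Python, from bench import * gives the robot as it stands.
- The arm moves only by the tool play_rows, never from a script. Its argument "plan" is a list of rows, each a list of 3 entries, a list of its own where there are three numbers: the finger opening in mm, from 0 to 85.4, then the shift along the tool's x, y, z normalised to -1 to 1, where 1 is 40 cm, then the turn about the tool's z normalised to -1 to 1, where 1 is pi rad. A call has 1 to 10 rows; each row is the pose to reach, as a shift and turn from the pose commanded when the call began, along the tool's axes at that moment, turning the shorter way round; what a row does not reach only later rows make up. A row lasts 1/10 s, in which the tool goes at most 50 mm and 8.59 degrees, less where a joint would pass 70% of its speed; a pose out of reach is approached as far as the arm can. A call with a number of a shift or a turn outside -1 to 1 is refused whole. A call with a gripper value outside its range is refused whole. The fingers move at their own pace and stop on an object; the grip force is fixed at half the most. Time passes only in rows, so rows that repeat a pose let the fingers close. It gives the time, the measured TCP pose, the force, the opening and the grip force at its end, in the units of the state.
- get_obs(): the state, without advancing time (a new reading comes with each control period).
- camera(name): name is "scene" or "top" or "wrist"; returns a dict with "image" (480x640x3 uint8, red, green, blue), "range_z" (480x640 float32, m along the optical axis (not along the pixel's ray), 0 where there is no reading), "intrinsics" (3x3 intrinsics, pixels), "k1" (the pictures are not rectified: a ray, as slopes to the right and down, at radius r is drawn at 1 + k1 r^2 times it, then the intrinsics apply), "rvec" (rotation vector, rad) and "tvec" (3), from world to camera coordinates, as OpenCV has them; the wrist camera has in their place "T_tool_cam" (4x4, takes a point from camera to tool coordinates, whose origin is the TCP and whose axes are the flange's). Camera axes: x right, y down, z forward; pixel columns grow to the right and rows downward; lengths in m; the calibration is good to about 2 mm. A picture is of the moment at which its call begins: read the wrist's pose just before it.
- hand_in(): hands the job in; it is judged then, once.
Trained networks look in a picture, given as the dict that the camera call returned (one of the last four; its "shot" number tells which), for a name from the list of things; names that differ only in an ending like _2 or _b are one class to them, and where a whole thing is asked for, a point or a joint stands for the part that bears it (a point fixed in the world has none). Each returns a list of dicts, best first, with "conf" (0 to 1); they miss things now and then, are a little off and sometimes report something else, mostly with a low value. They report only what shows in the picture. A call takes as long as a camera call. They do not tell look-alikes from the thing itself.
- search_frame(picture, label): "rect" ([centre column, centre row, width, height] in pixels, round what is visible of it).
- masks_of(picture, label): "mask" (480x640 bool, what is visible of it) and "rect" ([centre column, centre row, width, height] in pixels, round what is visible of it).
The state is a dict: "time_s": time; "q": joint angles; "dq": joint speeds; "joint_efforts": joint torques, N m; "eef_pos": TCP position; "eef_rot": TCP orientation; "wrist_force": force on the tool from outside, world axes, zero at the start; "torque": the same for the moment, N m; "opening": opening from 0.0 (shut) to 1.0 (fully open); "grasp_force": force on a finger pad.
Only numpy, scipy, OpenCV 4.12 (cv2) and the standard library are available. Lean on these libraries where they do the work, as an engineer would, in place of code of your own. Each camera call takes 0.05 s, during which the arm holds its last target. There are 200 camera calls.

### The job

Push the bamboo trivet, with the lidded saffron pot riding on it, along the worktop into the corner of the white rack's L-shaped foot rail, so that it ends flat on the worktop and flush against both arms of the rail. Push only on the trivet's edges: do not lift it, do not touch the pot or its lid, which must stay standing on the trivet with the lid on, and leave the measuring cup and the lemon squeezer where they are.

Things in the scene. Friction and masses are not known exactly. Their poses are not given: they have to be found in the camera images.
- rack: Fixed white 3-tier rack, 375 mm tall, at the right, within 6 degrees of world yaw. Origin: on the worktop, centre of the bay in its L-shaped foot rail (8 mm thick, 30 high): the seated trivet's centre. Inner corner at x +90, y -90 mm. Long arm: inner face y = -90, x -250 to +90. Short arm: inner face x = +90, y -90 to +10. Tiers, uprights: y below -163, x -237 to +97. Axes about as the world's.
- trivet: Loose square bamboo slat trivet, 180 x 180 x 20 mm, about 0.35 kg, sliding flat on the worktop. Origin: centre of its underside; x and y run square to its edges (slats along x), z up. All four edges are straight and can be pushed anywhere.
- pot: White ceramic saffron pot standing near the middle of the trivet, loose on it: 64 mm across, 42 mm high, about 0.22 kg. Origin: centre of its underside, 20 mm above the worktop.
- lid: Blue ceramic lid of the pot, loose: 66 mm across with a small knob; a 6 mm plug below drops into the pot's mouth with 2.5 mm play. Origin: centre of the underside of its flange, 42 mm above the pot's underside. The knob's top is 81 mm above the worktop.
- cup: Steel measuring cup, loose bystander: 76 mm across the rim, 65 mm high, handle reaching 66 mm along its +x. Origin: centre of its underside.
- squeezer: Chrome lemon squeezer lying on the worktop, loose bystander: about 235 mm long along its x, 72 mm wide at the head (centred at x = +70 mm), 44 mm high; handles towards -x. Origin: on its axis at worktop height.
Things that resemble listed ones, but are neither listed nor needed, are in the scene too. Of the things shaped like the pot, the white one is meant.

How it is judged:
By the outcome, as a careful person would: the job done as asked, in the order asked, and still so for the second after the job is handed in, with the robot touching nothing.
It also fails if it takes over 54 s, if anything falls off the work surface, if the arm or the gripper's body presses on something with over 40 N, if the wrist force passes 120 N, or if a joint passes its speed limit or range.

## Working session

There is one attempt and no reset: what is moved stays moved. The work goes in short steps, Python scripts to look and compute and a tool call to move; the robot and the scene stay as the last step left them, time stands still between calls to the robot, and variables do not carry over. Pictures are saved under pics/ and viewed, at most 10 in all, crops included, and the job is handed in when it is done.

Besides the shell and the picture viewer there is one more tool, called by a JSON object that holds its "fn" and its "kwargs". play_rows: Moves the arm, as the interface text tells. Its arguments: {"type":"object","properties":{"plan":{"type":"array","items":{"type":"array"}}},"required":["plan"]}

```bash
mkdir -p pics; cat > h.py <<'E'
from bench import *
import numpy as np, cv2
from scipy.spatial.transform import Rotation as R
def pts(c, uv, z=None):
    """pixels -> world; by depth, or on plane z"""
    uv=np.asarray(uv,float).reshape(-1,2)
    K=np.array(c["intrinsics"]);k1=c["k1"]
    n=cv2.undistortPoints(uv.reshape(-1,1,2),K,np.array([k1,0,0,0,0.])).reshape(-1,2)
    d=np.c_[n,np.ones(len(n))]
    Rm=cv2.Rodrigues(np.array(c["rvec"],float))[0];t=np.array(c["tvec"],float).ravel()
    if z is None:
        i=uv.round().astype(int); d=d*c["range_z"][i[:,1],i[:,0]][:,None]
        return (d-t)@Rm
    o=-Rm.T@t; w=d@Rm
    return o+w*((z-o[2])/w[:,2])[:,None]
def proj(c,P):
    return cv2.projectPoints(np.asarray(P,float).reshape(-1,1,3),np.array(c["rvec"],float),np.array(c["tvec"],float),np.array(c["intrinsics"]),np.array([c["k1"],0,0,0,0.]))[0].reshape(-1,2)
E
python3 - <<'E'
from h import *
s=get_obs();print({k:np.round(s[k],3) for k in ("time_s","eef_pos","eef_rot","wrist_force","opening")})
for n in ("top","scene"):
    c=camera(n);cv2.imwrite(f"pics/{n}0.png",c["image"][:,:,::-1])
    for l in ("trivet","pot","lid","cup","squeezer","rack"):
        for m in masks_of(c,l):
            v,u=np.nonzero(m["mask"]&(c["range_z"]>0))
            P=pts(c,np.c_[u,v]); print(n,l,round(m["conf"],2),np.round(m["rect"]),np.round(np.median(P,0),3),np.round(P.min(0),3),np.round(P.max(0),3))
E
```

```text
{'time_s': np.float64(0.0), 'eef_pos': array([ 0.22 , -0.531,  0.23 ]), 'eef_rot': array([-0.001,  0.981,  0.195,  0.   ]), 'wrist_force': array([ 0.589, -0.578, -0.795]), 'opening': np.float64(0.998)}
top trivet 0.77 [337. 266. 124. 119.] [0.591 0.113 0.02 ] [ 0.502  0.014 -0.004] [0.7   0.213 0.067]
top pot 0.9 [365. 372.  45.  40.] [0.429 0.065 0.008] [ 0.398  0.035 -0.001] [0.462 0.098 0.046]
top pot 0.8 [247. 198.  42.  48.] [0.703 0.278 0.012] [ 0.667  0.242 -0.004] [0.746 0.316 0.046]
top lid 0.78 [343. 259.  42.  38.] [0.599 0.11  0.068] [0.568 0.076 0.001] [0.632 0.143 0.083]
top cup 0.56 [348. 149.  48.  61.] [0.799 0.11  0.029] [0.747 0.074 0.001] [0.842 0.148 0.069]
top squeezer 0.9 [150. 315.  56. 156.] [0.515 0.415 0.025] [ 0.378  0.36  -0.004] [0.627 0.479 0.047]
top rack 0.59 [576. 287. 128. 219.] [ 0.614 -0.273  0.023] [ 0.414 -0.407 -0.003] [ 0.776 -0.181  0.089]
scene trivet 0.73 [305. 268. 143. 105.] [0.636 0.092 0.019] [ 0.491  0.017 -0.003] [0.7   0.211 0.062]
scene pot 0.77 [231. 216.  40.  36.] [0.442 0.067 0.027] [ 0.362  0.034 -0.002] [0.467 0.127 0.044]
scene pot 0.7 [301. 257.  34.  21.] [0.628 0.096 0.044] [0.587 0.079 0.018] [0.636 0.134 0.063]
scene lid 0.58 [301. 241.  38.  25.] [0.608 0.107 0.067] [0.514 0.079 0.004] [0.636 0.177 0.081]
scene cup 0.72 [374. 323.  50.  80.] [0.787 0.112 0.042] [ 0.693  0.075 -0.002] [0.848 0.18  0.067]
scene squeezer 0.63 [401. 181. 104.  52.] [0.56  0.414 0.025] [ 0.384  0.362 -0.002] [0.625 0.502 0.045]
scene rack 0.82 [ 88. 379. 172. 201.] [ 0.753 -0.27   0.022] [ 0.408 -0.354 -0.003] [ 0.769 -0.177  0.049]
```

View pics/top0.png

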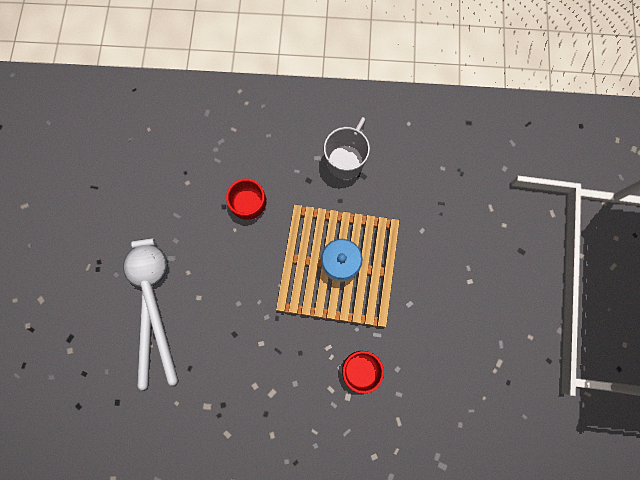

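View pics/scene0.png

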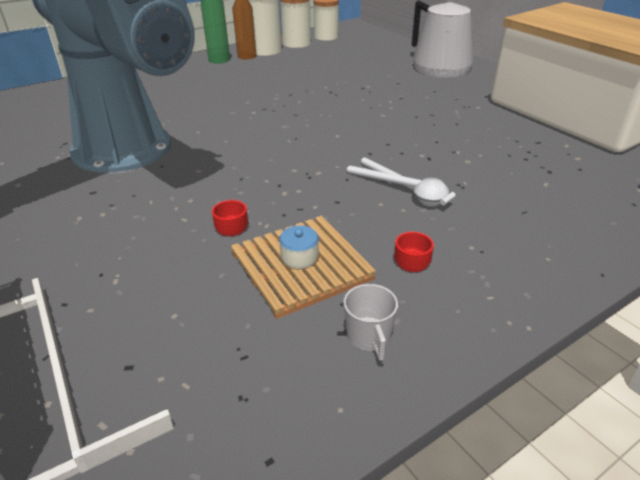

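The top view has +x up and +y left. The trivet (blue-lidded pot on it) is centred near pixel (338,266). The rail corner is near (580,187), with the short arm running left to (515,180). The cup is at (347,150), and there are two red decoys at (246,199) and (363,372). Next I'll fit the poses precisely.

```bash
cat >> h.py <<'E'
from scipy.optimize import least_squares
def grid(c):
    v,u=np.mgrid[0:480,0:640]; P=pts(c,np.c_[u.ravel(),v.ravel()]); P[c["range_z"].ravel()==0]=9
    return P,c["image"].reshape(-1,3).astype(int)
def trivet(c):
    """centre xy and yaw(deg) of trivet by wood-coloured points"""
    P,I=grid(c)
    m=(I[:,0]-I[:,2]>50)&(I[:,1]-I[:,2]>15)&(I[:,0]-I[:,1]<110)&(abs(P[:,2]-.02)<.006)&(P[:,0]>.3)&(P[:,0]<.9)&(abs(P[:,1])<.45)
    M=np.zeros((480,640),np.uint8);M.ravel()[m]=1
    M=cv2.morphologyEx(M,cv2.MORPH_CLOSE,np.ones((9,9)))
    cs=max(cv2.findContours(M,0,1)[0],key=cv2.contourArea).reshape(-1,2)
    W=pts(c,cs,z=.02)[:,:2]
    (cx,cy),(w,h),_=cv2.minAreaRect((W*1000).astype(np.float32))
    def res(p):
        a=p[2];Q=(W-p[:2])@np.array([[np.cos(a),-np.sin(a)],[np.sin(a),np.cos(a)]])
        return np.abs(Q).max(1)-p[3]
    a0=np.deg2rad(_); a0=(a0+np.pi/4)%(np.pi/2)-np.pi/4
    r=least_squares(res,[cx/1000,cy/1000,a0,.09],loss="soft_l1",f_scale=.001)
    return r.x[:2],np.rad2deg(r.x[2]),r.x[3],(w,h)
def rack(c):
    P,I=grid(c)
    m=(abs(P[:,2]-.03)<.005)&(I.min(1)>150)&(P[:,1]<-.05)&(P[:,1]>-.4)&(P[:,0]>.3)&(P[:,0]<.95)
    Q=P[m][:,:2]
    return Q
E
python3 - <<'E'
from h import *
for n in ("top","scene"):
    c=camera(n); print(n,trivet(c))
    Q=rack(c); print(len(Q),Q.min(0),Q.max(0))
    def frame(p):
        a=p[2];return (Q-p[:2])@np.array([[np.cos(a),-np.sin(a)],[np.sin(a),np.cos(a)]])
    # iterate: centre-line fit of both arms
    p=np.array([.68,-.095,-.03])
    if n=="top": p=np.array([.68,-.18,-.03])
    for it in range(30):
        F=frame(p)
        L=(abs(F[:,1]+.094)<.012)&(F[:,0]<.085)&(F[:,0]>-.25)
        S=(abs(F[:,0]-.094)<.012)&(F[:,1]>-.085)&(F[:,1]<.01)
        if it==0 or L.sum()<20 or S.sum()<20:
            # coarse: search
            best=None
            for ox in np.arange(.55,.8,.005):
              for oy in np.arange(-.3,-.05,.005):
                for a in np.deg2rad(np.arange(-6,7,2)):
                    f=frame((ox,oy,a)); k=((abs(f[:,1]+.094)<.005)&(f[:,0]<.09)&(f[:,0]>-.25)).sum()+2*((abs(f[:,0]-.094)<.005)&(f[:,1]>-.09)&(f[:,1]<.01)).sum()
                    if best is None or k>best[0]: best=(k,ox,oy,a)
            p=np.array(best[1:]);continue
        p=least_squares(lambda q:np.r_[(frame(q)[L][:,1]+.094),(frame(q)[S][:,0]-.094)],p,loss="soft_l1",f_scale=.002).x
    F=frame(p)
    print("rack",p[:2],np.rad2deg(p[2]),L.sum(),S.sum(),"L ang", np.rad2deg(np.polyfit(F[L][:,0],F[L][:,1],1)[0]),"S", np.rad2deg(np.polyfit(F[S][:,1],F[S][:,0],1)[0]),
     "Lwidth",np.percentile(F[L][:,1],[3,97]),"Sw",np.percentile(F[S][:,0],[3,97]),"ends",F[L][:,0].min(),F[S][:,1].max())
    o=c["image"][:,:,::-1].copy()
    def draw(ctr,ang,cor,z,col):
        a=ang;Rm=np.array([[np.cos(a),-np.sin(a)],[np.sin(a),np.cos(a)]]);W=np.array(cor)@Rm.T+ctr
        cv2.polylines(o,[proj(c,np.c_[W,np.full(len(W),z)]).round().astype(int)],False,col,1)
    t=trivet(c);h=.09
    draw(t[0],np.deg2rad(t[1]),[(-h,-h),(h,-h),(h,h),(-h,h),(-h,-h)],.02,(255,0,255))
    draw(p[:2],p[2],[(-.25,-.09),(.09,-.09),(.09,.01)],.03,(0,0,255))
    cv2.imwrite(f"pics/o_{n}.png",o)
E
```

```text
top (array([0.59922223, 0.1127585 ]), np.float64(-5.082537326068641), np.float64(0.08905575107294719), (179.7564239501953, 180.32354736328125))
1316 [ 0.41300248 -0.36356099] [ 0.76800634 -0.18095183]
rack [ 0.66870931 -0.18518798] -3.8886432487852427 993 270 L ang 0.02568705288667816 S 0.6873626233825952 Lwidth [-0.09808034 -0.08988905] Sw [0.09065974 0.09859097] ends -0.24986760107633546 0.008852886294751705
scene (array([0.6044463 , 0.11303887]), np.float64(-5.016008779114014), np.float64(0.08938423184241553), (181.316650390625, 185.99745178222656))
2198 [ 0.41465442 -0.28799389] [ 0.76920097 -0.17971219]
rack [ 0.6718193  -0.18361395] -4.016544635999565 1303 755 L ang -0.003427832532739379 S -0.17675610418546736 Lwidth [-0.09820425 -0.09002452] Sw [0.08845222 0.09734154] ends -0.24992107029536292 0.009838325555164259
```

View pics/o_top.png

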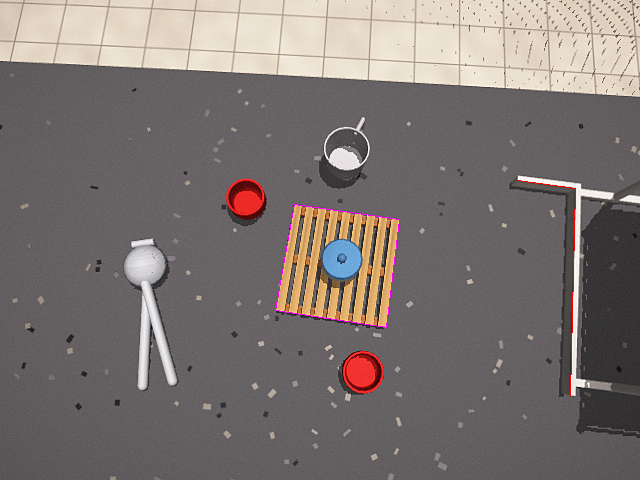

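The overlay outlines match both edges. The rack is about (0.670, -0.1845) at yaw -3.95°, and the trivet is about (0.6005, 0.113) at yaw -5.1°. In the rack frame the trivet must go -292 mm in y, then +89 mm in x. I'll push with both open fingertips, first -y and then +x.

{"fn": "play_rows", "kwargs": {"plan": [[85,[0.34,-0.62,0],-0.1],[85,[0.34,-0.62,0],-0.1],[85,[0.34,-0.62,0],-0.2],[85,[0.34,-0.62,0],-0.2],[85,[0.34,-0.62,0],-0.353],[85,[0.34,-0.62,0],-0.353],[85,[0.9,-0.985,0],-0.353],[85,[0.9,-0.985,0],-0.353],[85,[0.9,-0.985,0],-0.353],[85,[0.9,-0.985,0],-0.353]]}}

```text
time_s: 1.8
eef_pos: [0.3647, -0.0833, 0.2319]
eef_rot: [0.001, 0.731, 0.682, 0.0]
wrist_force: [1.6, -0.0, -0.6]
opening: 0.994
grasp_force: 0.0
```

```bash
cat > st.py <<'E'
from h import *
import sys
O=np.array([.670,-.1845]);a=np.deg2rad(-3.95);ex=np.array([np.cos(a),np.sin(a)]);ey=np.array([-np.sin(a),np.cos(a)])
def st():
    s=get_obs();m=R.from_quat(np.roll(s["eef_rot"],-1)).as_matrix();p=s["eef_pos"]
    print("t",round(s["time_s"],2),"p",np.round(p,4),"rack",np.round([(p[:2]-O)@ex,(p[:2]-O)@ey],4),"az tool x",round(np.rad2deg(np.arctan2(m[1,0],m[0,0])),2),"tilt",np.round(m[:,2],3),"F",np.round(s["wrist_force"],1))
    return p,m
def to(x,y,z):
    """shift to a rack-frame xy, height z, in move units"""
    p,m=st(); W=O+x*ex+y*ey; print("shift",np.round(m.T@(np.r_[W,z]-p)/.4,4))
if len(sys.argv)>3: to(*map(float,sys.argv[1:4]))
E
python3 st.py -.104 .317 .23; python3 -c "
from h import *
print(np.round(camera('wrist')['T_tool_cam'],3))"
```

```text
t 1.8 p [ 0.3647 -0.0833  0.2319] rack [-0.3115  0.0799] az tool x 86.02 tilt [ 0.002 -0.001 -1.   ] F [ 1.6 -0.  -0.6]
shift [0.5929 0.5186 0.0052]
[[ 0.001 -0.962 -0.274  0.069]
 [ 1.     0.001  0.001 -0.   ]
 [-0.    -0.274  0.962 -0.142]
 [ 0.     0.     0.     1.   ]]
```

{"fn": "play_rows", "kwargs": {"plan": [[85,[0.593,0.519,0],0],[85,[0.593,0.519,0],0],[85,[0.593,0.519,0],0],[85,[0.593,0.519,0],0],[85,[0.593,0.519,0],0],[85,[0.593,0.519,0],0],[85,[0.593,0.519,0],0],[85,[0.593,0.519,0.2],0],[85,[0.593,0.519,0.3],0],[85,[0.593,0.519,0.4],0]]}}

```text
time_s: 2.85
eef_pos: [0.5876, 0.1376, 0.08]
eef_rot: [0.0, 0.731, 0.683, 0.001]
wrist_force: [-0.0, 0.2, -0.3]
opening: 0.999
grasp_force: 0.0
```

```bash
python3 st.py -.104 .417 -.004
```

```text
t 2.85 p [0.5876 0.1376 0.08  ] rack [-0.1044  0.3156] az tool x 86.08 tilt [ 0.001  0.    -1.   ] F [-0.   0.2 -0.3]
shift [0.2534 0.0008 0.2101]
```

I entered the wrong y target (0.317 instead of 0.417), so the tool is hovering over the trivet. The forces show no contact. I'll raise straight up, move over, and check the pot.

{"fn": "play_rows", "kwargs": {"plan": [[85,[0,0,-0.1],0],[85,[0,0,-0.2],0],[85,[0,0,-0.2],0],[85,[0.08,0,-0.2],0],[85,[0.16,0,-0.2],0],[85,[0.253,0,-0.2],0],[85,[0.253,0,-0.2],0],[85,[0.253,0,-0.1],0],[85,[0.253,0,0.0],0],[85,[0.253,0,0.0],0]]}}

```text
time_s: 3.85
eef_pos: [0.5895, 0.2368, 0.0751]
eef_rot: [-0.003, 0.731, 0.682, -0.005]
wrist_force: [-1.0, -0.2, 0.3]
opening: 0.996
grasp_force: 0.0
```

```bash
python3 st.py -.104 .417 -.004; python3 - <<'E'
from h import *
c=camera("scene");cv2.imwrite("pics/s1.png",c["image"][:,:,::-1]);print(trivet(c))
E
```

```text
t 3.85 p [0.5895 0.2368 0.0751] rack [-0.1093  0.4148] az tool x 86.04 tilt [-0.011 -0.002 -1.   ] F [-1.  -0.2  0.3]
shift [0.0062 0.0155 0.1976]
(array([0.60459595, 0.11309217]), np.float64(-4.994194757461992), np.float64(0.08940991835472051), (181.36634826660156, 185.92404174804688))
```

View pics/s1.png

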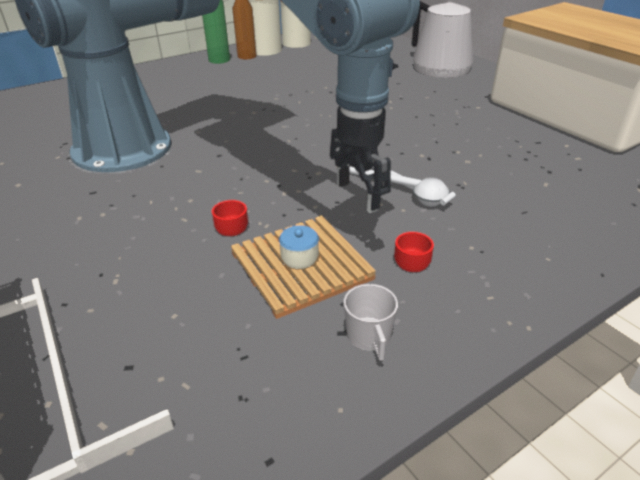

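Nothing was disturbed: the pot is at (299,246) with its lid on, and the tool stands clear of the trivet's +y edge at about (365,185). Now I'll descend.

{"fn": "play_rows", "kwargs": {"plan": [[85,[0,0,0.05],0],[85,[0,0,0.1],0],[85,[0,0,0.14],0],[85,[0,0,0.16],0],[85,[0,0,0.18],0],[85,[0,0,0.19],0],[85,[0,0,0.197],0],[85,[0,0,0.197],0]]}}

```text
time_s: 4.7
eef_pos: [0.5944, 0.2383, 0.0026]
eef_rot: [0.0, 0.731, 0.682, 0.0]
wrist_force: [0.1, -0.3, -0.3]
opening: 0.997
grasp_force: 0.0
```

```bash
python3 st.py -.104 .101 -.004; python3 - <<'E'
from h import *
c=camera("scene");cv2.imwrite("pics/s2.png",cv2.resize(c["image"][120:320,200:460,::-1],None,fx=3,fy=3))
E
```

```text
t 4.7 p [0.5944 0.2383 0.0026] rack [-0.1046  0.4166] az tool x 86.05 tilt [ 0.  0. -1.] F [ 0.1 -0.3 -0.3]
shift [-0.789   0.0015  0.0164]
```

View pics/s2.png

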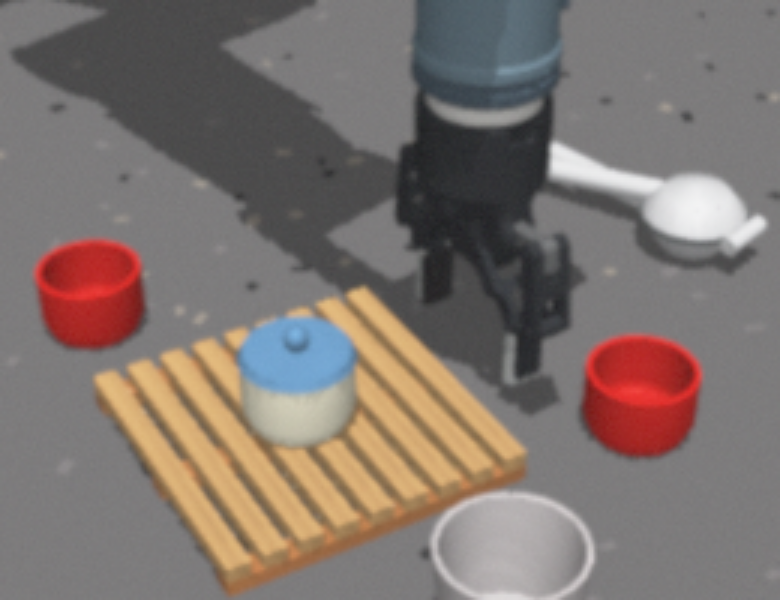

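The fingertips are just above the worktop, beyond the trivet's +y edge and clear of the red cup. I'll drop 6 mm more and start pushing gently.

{"fn": "play_rows", "kwargs": {"plan": [[85,[0,0,0.008],0],[85,[0,0,0.016],0],[85,[-0.015,0,0.016],0],[85,[-0.03,0,0.016],0],[85,[-0.04,0,0.016],0],[85,[-0.045,0,0.016],0],[85,[-0.05,0,0.016],0],[85,[-0.055,0,0.016],0],[85,[-0.06,0,0.016],0],[85,[-0.065,0,0.016],0]]}}

```text
time_s: 5.75
eef_pos: [0.5922, 0.2129, -0.0039]
eef_rot: [-0.0, 0.731, 0.682, 0.0]
wrist_force: [-1.1, 4.1, 0.3]
opening: 0.999
grasp_force: 1.9
```

```bash
python3 st.py -.104 .101 -.004; python3 - <<'E'
from h import *
c=camera("scene");print(trivet(c))
E
```

```text
t 5.75 p [ 0.5922  0.2129 -0.0039] rack [-0.105   0.3911] az tool x 86.04 tilt [-0.     0.001 -1.   ] F [-1.1  4.1  0.3]
shift [-7.253e-01  2.600e-03 -3.000e-04]
(array([0.6051356 , 0.11025956]), np.float64(-4.1405120772713495), np.float64(0.08912410436293909), (181.6986846923828, 185.20237731933594))
```

Contact is made: 4 N of push, and the trivet's yaw has aligned to -4.1°. I'll push on at about 50 mm/s.

{"fn": "play_rows", "kwargs": {"plan": [[85,[-0.008,0,0],0],[85,[-0.018,0,0],0],[85,[-0.03,0,0],0],[85,[-0.042,0,0],0],[85,[-0.054,0,0],0],[85,[-0.066,0,0],0],[85,[-0.078,0,0],0],[85,[-0.09,0,0],0],[85,[-0.102,0,0],0],[85,[-0.114,0,0],0]]}}

```text
time_s: 6.8
eef_pos: [0.5893, 0.1664, -0.0039]
eef_rot: [-0.0, 0.731, 0.682, 0.0]
wrist_force: [0.7, 3.8, 1.2]
opening: 0.995
grasp_force: 2.0
```

{"fn": "play_rows", "kwargs": {"plan": [[85,[-0.012,0,0],0],[85,[-0.024,0,0],0],[85,[-0.036,0,0],0],[85,[-0.048,0,0],0],[85,[-0.06,0,0],0],[85,[-0.072,0,0],0],[85,[-0.084,0,0],0],[85,[-0.096,0,0],0],[85,[-0.106,0,0],0],[85,[-0.112,0,0],0]]}}

```text
time_s: 7.8
eef_pos: [0.5862, 0.1217, -0.0039]
eef_rot: [-0.0, 0.731, 0.682, -0.0]
wrist_force: [0.2, 4.2, 1.6]
opening: 0.996
grasp_force: 2.3
```

```bash
python3 st.py -.104 .101 -.004; python3 - <<'E'
from h import *
for n in ("scene","top"):
    c=camera(n);print(trivet(c))
    for m in masks_of(c,"lid")[:1]:
        v,u=np.nonzero(m["mask"]&(c["range_z"]>0));P=pts(c,np.c_[u,v]);P=P[P[:,2]>.06];print(m["conf"],(P[:,:2].min(0)+P[:,:2].max(0))/2,P[:,2].max())
E
```

```text
t 7.8 p [ 0.5862  0.1217 -0.0039] rack [-0.1047  0.2997] az tool x 86.03 tilt [-0.  0. -1.] F [0.2 4.2 1.6]
shift [-4.968e-01  1.900e-03  3.000e-04]
(array([0.59956789, 0.01955228]), np.float64(-3.876823423533659), np.float64(0.08919957192999736), (181.75332641601562, 186.48599243164062))
0.87 [0.59816913 0.01790692] 0.08145716109602724
(array([0.59743239, 0.01424264]), np.float64(-4.08368702944315), np.float64(0.0840337441891032), (89.1941909790039, 180.167724609375))
0.7 [0.58008327 0.02317022] 0.40821233944064444
```

{"fn": "play_rows", "kwargs": {"plan": [[85,[-0.006,0,0],0],[85,[-0.016,0,0],0],[85,[-0.028,0,0],0],[85,[-0.04,0,0],0],[85,[-0.053,0,0],0],[85,[-0.066,0,0],0],[85,[-0.079,0,0],0],[85,[-0.092,0,0],0],[85,[-0.105,0,0],0],[85,[-0.118,0,0],0]]}}

```text
time_s: 9.0
eef_pos: [0.5828, 0.0745, -0.004]
eef_rot: [-0.0, 0.731, 0.682, -0.0]
wrist_force: [0.4, 2.2, -1.3]
opening: 0.991
grasp_force: 1.2
```

{"fn": "play_rows", "kwargs": {"plan": [[85,[-0.013,0,0],0],[85,[-0.026,0,0],0],[85,[-0.039,0,0],0],[85,[-0.052,0,0],0],[85,[-0.065,0,0],0],[85,[-0.078,0,0],0],[85,[-0.091,0,0],0],[85,[-0.104,0,0],0],[85,[-0.117,0,0],0],[85,[-0.13,0,0],0]]}}

```text
time_s: 10.0
eef_pos: [0.5793, 0.0227, -0.0039]
eef_rot: [-0.0, 0.731, 0.682, -0.0]
wrist_force: [-0.8, 2.2, -2.3]
opening: 0.995
grasp_force: 1.2
```

{"fn": "play_rows", "kwargs": {"plan": [[85,[-0.013,0,0],0],[85,[-0.026,0,0],0],[85,[-0.039,0,0],0],[85,[-0.052,0,0],0],[85,[-0.065,0,0],0],[85,[-0.078,0,0],0],[85,[-0.091,0,0],0],[85,[-0.104,0,0],0],[85,[-0.115,0,0],0],[85,[-0.124,0,0],0]]}}

```text
time_s: 11.0
eef_pos: [0.5759, -0.0268, -0.0039]
eef_rot: [0.0, 0.731, 0.682, 0.0]
wrist_force: [-0.0, 2.1, -2.0]
opening: 0.995
grasp_force: 1.3
```

```bash
python3 st.py -.104 .101 -.004; python3 - <<'E'
from h import *
for n in ("scene",):
    c=camera(n);t=trivet(c);print(t)
    d=np.array([.6718,-.1836])-t[0];a=np.deg2rad(-3.98);print("remaining rack",d@[np.cos(a),np.sin(a)],d@[-np.sin(a),np.cos(a)])
E
```

```text
t 11.0 p [ 0.5759 -0.0268 -0.0039] rack [-0.1047  0.1509] az tool x 86.03 tilt [ 0. -0. -1.] F [-0.   2.1 -2. ]
shift [-0.1247  0.0018  0.0003]
(array([ 0.58947238, -0.12789853]), np.float64(-3.9719945992069112), np.float64(0.08858777434891883), (179.2731475830078, 185.999267578125))
remaining rack 0.08599521965707377 -0.049852924031452986
```

{"fn": "play_rows", "kwargs": {"plan": [[85,[-0.008,0,0],0],[85,[-0.018,0,0],0],[85,[-0.03,0,0],0],[85,[-0.042,0,0],0],[85,[-0.054,0,0],0],[85,[-0.066,0,0],0],[85,[-0.077,0,0],0],[85,[-0.086,0,0],0],[85,[-0.093,0,0],0],[85,[-0.098,0,0],0]]}}

```text
time_s: 12.05
eef_pos: [0.5733, -0.0656, -0.0038]
eef_rot: [0.0, 0.731, 0.682, 0.0]
wrist_force: [1.0, 4.0, 1.3]
opening: 0.994
grasp_force: 2.0
```

{"fn": "play_rows", "kwargs": {"plan": [[85,[-0.004,0,0],0],[85,[-0.008,0,0],0],[85,[-0.012,0,0],0],[85,[-0.016,0,0],0],[85,[-0.02,0,0],0],[85,[-0.023,0,0],0],[85,[-0.026,0,0],0]]}}

```text
time_s: 12.75
eef_pos: [0.5726, -0.0759, -0.0038]
eef_rot: [0.0, 0.731, 0.682, 0.0]
wrist_force: [0.2, 5.3, 2.4]
opening: 0.996
grasp_force: 2.3
```

```bash
python3 st.py -.104 .101 -.004; python3 - <<'E'
from h import *
for n in ("scene",):
    c=camera(n);t=trivet(c);print(t)
    d=np.array([.6718,-.1836])-t[0];a=np.deg2rad(-3.98);print("remaining rack",d@[np.cos(a),np.sin(a)],d@[-np.sin(a),np.cos(a)])
E
```

```text
t 12.75 p [ 0.5726 -0.0759 -0.0038] rack [-0.1047  0.1017] az tool x 86.04 tilt [ 0.  0. -1.] F [0.2 5.3 2.4]
shift [-0.0017  0.0017  0.0004]
(array([ 0.58597993, -0.17678089]), np.float64(-3.8000932614379495), np.float64(0.08866949117469221), (180.02078247070312, 186.97677612304688))
remaining rack 0.08608640508918025 -0.0008460400226547949
```

{"fn": "play_rows", "kwargs": {"plan": [[85,[-0.002,0,0],0],[85,[-0.004,0,0],0],[85,[-0.006,0,0],0]]}}

```text
time_s: 13.1
eef_pos: [0.5724, -0.0773, -0.0039]
eef_rot: [-0.001, 0.731, 0.682, 0.001]
wrist_force: [1.4, 11.5, 4.7]
opening: 0.993
grasp_force: 5.7
```

{"fn": "play_rows", "kwargs": {"plan": [[85,[-0.002,0,0],0],[85,[-0.004,0,0],0]]}}

```text
time_s: 13.3
eef_pos: [0.5724, -0.0773, -0.0038]
eef_rot: [-0.001, 0.731, 0.682, 0.001]
wrist_force: [3.0, 18.4, 4.2]
opening: 0.988
grasp_force: 9.0
```

It's flush against the long arm: motion has stalled and the force is rising to 18 N. I'll back off, rise, and go round to the -x edge while turning a quarter turn.

{"fn": "play_rows", "kwargs": {"plan": [[85,[0.03,0,0],0],[85,[0.08,0,0],0],[85,[0.08,0,-0.1],0],[85,[0.08,0,-0.2],0],[85,[0.08,0,-0.325],0],[85,[0.08,-0.1,-0.325],0],[85,[0.08,-0.2,-0.325],0.05],[85,[0.08,-0.275,-0.325],0.1],[85,[0.0,-0.275,-0.325],0.15],[85,[-0.08,-0.275,-0.325],0.2]]}}

```text
time_s: 14.3
eef_pos: [0.4594, -0.1048, 0.1263]
eef_rot: [0.001, 0.901, 0.434, -0.0]
wrist_force: [0.8, 0.2, 0.7]
opening: 0.996
grasp_force: 0.0
```

```bash
python3 st.py -.215 0 .12
```

```text
t 14.3 p [ 0.4594 -0.1048  0.1263] rack [-0.2156  0.0651] az tool x 51.41 tilt [ 0.    -0.002 -1.   ] F [0.8 0.2 0.7]
shift [-0.133   0.0936  0.0161]
```

{"fn": "play_rows", "kwargs": {"plan": [[85,[-0.06,0.05,0],0.05],[85,[-0.133,0.094,0],0.1],[85,[-0.133,0.094,0],0.15],[85,[-0.133,0.094,0],0.2],[85,[-0.133,0.094,0],0.25],[85,[-0.133,0.094,0],0.3],[85,[-0.133,0.094,0.05],0.3],[85,[-0.133,0.094,0.1],0.3],[85,[-0.133,0.094,0.15],0.3],[85,[-0.133,0.094,0.15],0.3]]}}

```text
time_s: 15.3
eef_pos: [0.4547, -0.1685, 0.0637]
eef_rot: [-0.001, 1.0, -0.021, -0.002]
wrist_force: [0.0, 0.4, -0.3]
opening: 0.994
grasp_force: 0.0
```

```bash
python3 st.py -.101 0 -.004; python3 - <<'E'
from h import *
for n in ("scene",):
    c=camera(n);t=trivet(c);print(t);cv2.imwrite("pics/s3.png",c["image"][:,:,::-1])
    d=np.array([.6718,-.1836])-t[0];a=np.deg2rad(-3.98);print("remaining rack",d@[np.cos(a),np.sin(a)],d@[-np.sin(a),np.cos(a)])
E
```

```text
t 15.3 p [ 0.4547 -0.1685  0.0637] rack [-0.2159  0.0012] az tool x -2.35 tilt [-0.005  0.002 -1.   ] F [ 0.   0.4 -0.3]
shift [0.2879 0.0112 0.1678]
(array([ 0.5857626 , -0.17776821]), np.float64(-3.939072814158723), np.float64(0.08882288664056834), (179.11729431152344, 186.5353546142578))
remaining rack 0.08623467772069217 0.00015398116577295157
```

View pics/s3.png

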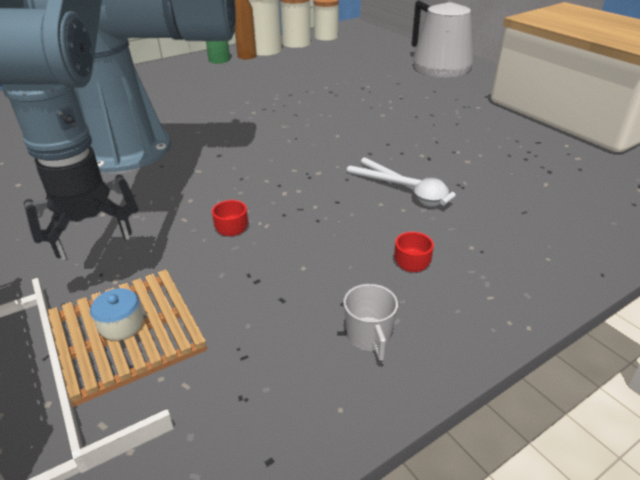

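The trivet is flush with the long rail at (125,330), with the pot and lid still on. The gripper is at (80,210), behind its -x edge. I'll descend.

{"fn": "play_rows", "kwargs": {"plan": [[85,[0,0,0.04],0],[85,[0,0,0.08],0],[85,[0,0,0.12],0],[85,[0,0,0.145],0],[85,[0,0,0.16],0],[85,[0,0,0.168],0],[85,[0,0,0.168],0]]}}

```text
time_s: 16.05
eef_pos: [0.457, -0.1693, -0.0009]
eef_rot: [0.0, 1.0, -0.02, 0.0]
wrist_force: [-0.4, -0.5, 0.2]
opening: 0.991
grasp_force: 0.0
```

```bash
python3 st.py -.101 0 -.004
```

```text
t 16.05 p [ 0.457  -0.1693 -0.0009] rack [-0.2135  0.0005] az tool x -2.33 tilt [ 0. -0. -1.] F [-0.4 -0.5  0.2]
shift [0.2811 0.0091 0.0078]
```

{"fn": "play_rows", "kwargs": {"plan": [[85,[0,0,0.007],0.009],[85,[0.02,0.001,0.007],0.009],[85,[0.035,0.001,0.007],0.009],[85,[0.045,0.001,0.007],0.009],[85,[0.05,0.002,0.007],0.009],[85,[0.05,0.002,0.007],0.009]]}}

```text
time_s: 16.65
eef_pos: [0.4772, -0.1708, -0.0039]
eef_rot: [0.0, 0.999, -0.034, 0.0]
wrist_force: [-0.5, -0.1, -0.1]
opening: 0.996
grasp_force: 0.0
```

```bash
python3 st.py -.101 0 -.004
```

```text
t 16.65 p [ 0.4772 -0.1708 -0.0039] rack [-0.1933  0.0003] az tool x -3.93 tilt [ 0. -0. -1.] F [-0.5 -0.1 -0.1]
shift [0.2307 0.0009 0.0004]
```

{"fn": "play_rows", "kwargs": {"plan": [[85,[0.006,0,0],0],[85,[0.012,0,0],0],[85,[0.018,0,0],0],[85,[0.024,0,0],0],[85,[0.031,0,0],0],[85,[0.04,0,0],0],[85,[0.05,0,0],0],[85,[0.06,0,0],0],[85,[0.07,0,0],0],[85,[0.08,0,0],0]]}}

```text
time_s: 17.65
eef_pos: [0.5072, -0.1725, -0.0043]
eef_rot: [-0.001, 0.999, -0.034, -0.002]
wrist_force: [-7.0, 1.1, 4.9]
opening: 1.0
grasp_force: 3.3
```

{"fn": "play_rows", "kwargs": {"plan": [[85,[0.01,0,0],0],[85,[0.02,0,0],0],[85,[0.03,0,0],0],[85,[0.04,0,0],0],[85,[0.05,0,0],0],[85,[0.06,0,0],0],[85,[0.07,0,0],0],[85,[0.08,0,0],0],[85,[0.089,0,0],0],[85,[0.096,0,0],0]]}}

```text
time_s: 18.65
eef_pos: [0.5456, -0.1752, -0.0042]
eef_rot: [-0.001, 0.999, -0.034, -0.002]
wrist_force: [-7.4, 1.0, 4.7]
opening: 0.994
grasp_force: 3.5
```

```bash
python3 st.py -.101 0 -.004; python3 - <<'E'
from h import *
for n in ("scene",):
    c=camera(n);t=trivet(c);print(t)
    d=np.array([.6718,-.1836])-t[0];a=np.deg2rad(-3.98);print("remaining rack",d@[np.cos(a),np.sin(a)],d@[-np.sin(a),np.cos(a)])
E
```

```text
t 18.65 p [ 0.5456 -0.1752 -0.0042] rack [-0.1248  0.0007] az tool x -3.94 tilt [-0.004  0.001 -1.   ] F [-7.4  1.   4.7]
shift [ 0.0594  0.0017 -0.0008]
(array([ 0.65032616, -0.18208144]), np.float64(-3.880883923686893), np.float64(0.08964023035524546), (179.24908447265625, 186.17449951171875))
remaining rack 0.021527454175798492 -2.443403596461172e-05
```

{"fn": "play_rows", "kwargs": {"plan": [[85,[0.006,0,0],0],[85,[0.014,0,0],0],[85,[0.022,0,0],0],[85,[0.03,0,0],0],[85,[0.037,0,0],0],[85,[0.043,0,0],0],[85,[0.047,0,0],0],[85,[0.05,0,0],0],[85,[0.053,0,0],0],[85,[0.056,0,0],0]]}}

```text
time_s: 19.7
eef_pos: [0.5679, -0.1767, -0.0044]
eef_rot: [-0.001, 0.999, -0.034, -0.002]
wrist_force: [-6.1, 0.3, 3.8]
opening: 0.998
grasp_force: 3.0
```

{"fn": "play_rows", "kwargs": {"plan": [[85,[0.002,0,0],0],[85,[0.004,0,0],0],[85,[0.006,0,0],0]]}}

```text
time_s: 20.0
eef_pos: [0.5688, -0.1768, -0.0044]
eef_rot: [-0.001, 0.999, -0.034, -0.003]
wrist_force: [-14.6, 0.4, 11.1]
opening: 0.997
grasp_force: 7.2
```

```bash
python3 st.py -.101 0 -.004; python3 - <<'E'
from h import *
for n in ("scene",):
    c=camera(n);t=trivet(c);print(t)
    d=np.array([.6718,-.1836])-t[0];a=np.deg2rad(-3.98);print("remaining rack",d@[np.cos(a),np.sin(a)],d@[-np.sin(a),np.cos(a)])
E
```

```text
t 20.0 p [ 0.5688 -0.1768 -0.0044] rack [-0.1015  0.0007] az tool x -3.93 tilt [-0.007  0.002 -1.   ] F [-14.6   0.4  11.1]
shift [ 0.0012  0.0018 -0.001 ]
(array([ 0.67073556, -0.18357753]), np.float64(-4.844747948971686), np.float64(0.08838244093297565), (179.5038604736328, 185.7156524658203))
remaining rack 0.001063429835394633 5.146740230133476e-05
```

{"fn": "play_rows", "kwargs": {"plan": [[85,[0.002,0,0],0],[85,[0.004,0,0],0]]}}

```text
time_s: 20.25
eef_pos: [0.5689, -0.1768, -0.0044]
eef_rot: [-0.001, 0.999, -0.034, -0.005]
wrist_force: [-20.2, -0.1, 16.4]
opening: 0.999
grasp_force: 10.6
```

```bash
python3 st.py -.101 0 -.004; python3 - <<'E'
from h import *
for n in ("scene",):
    c=camera(n);t=trivet(c);print(t)
    d=np.array([.6718,-.1836])-t[0];a=np.deg2rad(-3.98);print("remaining rack",d@[np.cos(a),np.sin(a)],d@[-np.sin(a),np.cos(a)])
    cv2.imwrite("pics/s4.png",cv2.resize(c["image"][230:480,0:300,::-1],None,fx=2.4,fy=2.4))
E
```

```text
t 20.25 p [ 0.5689 -0.1768 -0.0044] rack [-0.1014  0.0008] az tool x -3.92 tilt [-0.01   0.002 -1.   ] F [-20.2  -0.1  16.4]
shift [ 0.001   0.0019 -0.0011]
(array([ 0.67085825, -0.18358713]), np.float64(-4.812938304747656), np.float64(0.08839006068629275), (179.44149780273438, 186.61941528320312))
remaining rack 0.0009403746481507607 5.252932423262853e-05
```

View pics/s4.png

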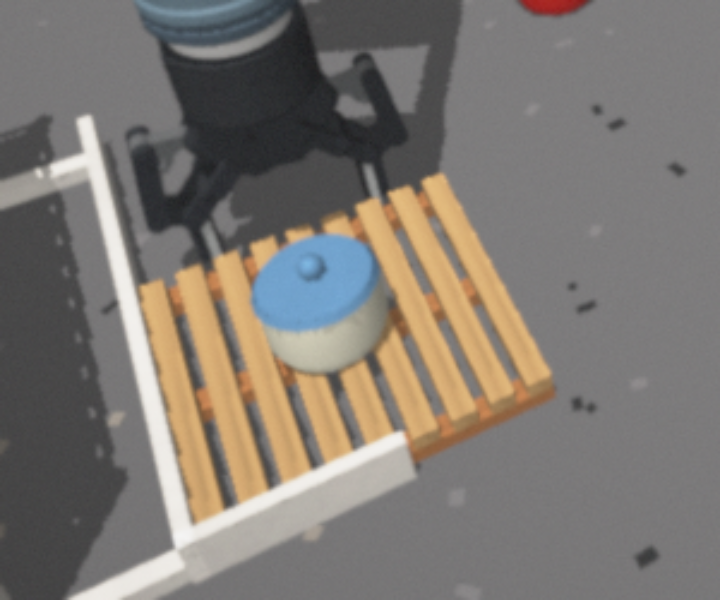

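The trivet is stalled against the short arm, with the lid on the pot. I'll retract and raise, then verify from above.

{"fn": "play_rows", "kwargs": {"plan": [[85,[-0.008,0,0],0],[85,[-0.03,0,0],0],[85,[-0.08,0,0],0],[85,[-0.15,0,0],0],[85,[-0.15,0,-0.1],0],[85,[-0.15,0,-0.2],0],[85,[-0.2,-0.1,-0.3],0],[85,[-0.2,-0.3,-0.4],0],[85,[-0.2,-0.5,-0.5],0],[85,[-0.2,-0.7,-0.5],0]]}}

```text
time_s: 21.3
eef_pos: [0.5069, -0.0012, 0.1708]
eef_rot: [0.0, 0.999, -0.035, 0.002]
wrist_force: [0.8, -0.2, -0.3]
opening: 0.995
grasp_force: 0.0
```

```bash
python3 st.py -.101 0 -.004; python3 - <<'E'
from h import *
for n,O,a in (("scene",[.6718,-.1836],-4.02),("top",[.6687,-.1852],-3.89)):
    c=camera(n);t=trivet(c);print(t)
    d=np.array(O)-t[0];a=np.deg2rad(a);print("remaining rack",d@[np.cos(a),np.sin(a)],d@[-np.sin(a),np.cos(a)])
    for l in("lid","cup","squeezer"):
      for m in masks_of(c,l)[:1]:
        v,u=np.nonzero(m["mask"]&(c["range_z"]>0));P=pts(c,np.c_[u,v]);print(l,np.round(m["rect"]),np.round(np.median(P,0),3))
cv2.imwrite("pics/t4.png",cv2.resize(c["image"][130:420,380:640,::-1],None,fx=2,fy=2))
E
```

```text
t 21.3 p [ 0.5069 -0.0012  0.1708] rack [-0.1753  0.1716] az tool x -4.03 tilt [ 0.005 -0.001 -1.   ] F [ 0.8 -0.2 -0.3]
shift [0.1842 0.4284 0.4382]
(array([ 0.67067749, -0.18356717]), np.float64(-4.676138366229665), np.float64(0.08844422545702826), (179.4165496826172, 185.32907104492188))
remaining rack 0.0011220540271723693 4.594774881941226e-05
lid [131. 348.  48.  41.] [ 0.678 -0.188  0.067]
cup [372. 320.  54.  77.] [0.787 0.112 0.041]
squeezer [402. 182. 107.  52.] [0.55  0.414 0.024]
(array([ 0.67631559, -0.18806751]), np.float64(-4.55801211324212), np.float64(0.0806825405435212), (181.42294311523438, 111.9461669921875))
remaining rack -0.007792582277966835 0.002344257693060657
lid [531. 226.  40.  41.] [ 0.671 -0.186  0.068]
squeezer [149. 315.  56. 155.] [0.526 0.415 0.026]
```

View pics/t4.png

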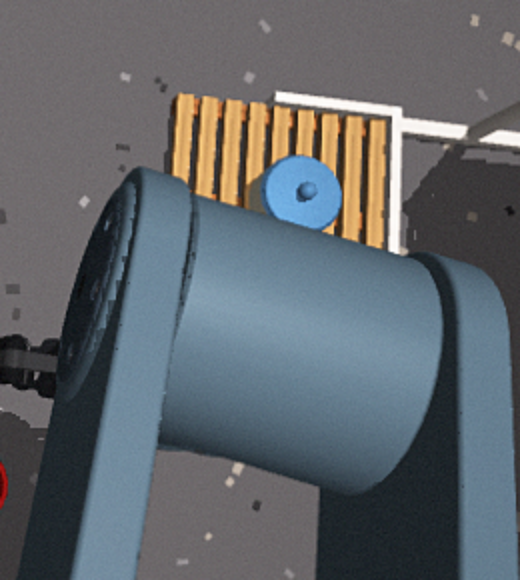

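The arm hides the trivet's lower half in the top view. I'll swing it further left so I can do a full check and be clear for handing in.

{"fn": "play_rows", "kwargs": {"plan": [[85,[-0.1,-0.2,-0.1],0],[85,[-0.2,-0.4,-0.1],0],[85,[-0.36,-0.6,-0.1],0],[85,[-0.36,-0.7,-0.1],0],[85,[-0.36,-0.7,-0.1],0],[85,[-0.36,-0.7,-0.1],0],[85,[-0.36,-0.7,-0.1],0],[85,[-0.36,-0.7,-0.1],0]]}}

```text
time_s: 22.5
eef_pos: [0.381, 0.2883, 0.2079]
eef_rot: [-0.0, 0.999, -0.033, -0.0]
wrist_force: [0.8, -0.2, -0.9]
opening: 0.993
grasp_force: 0.0
```

```bash
python3 - <<'E'
from h import *
c=camera("top");t=trivet(c);print(t)
a=np.deg2rad(-3.89);d=np.array([.6687,-.1852])-t[0];print("remaining rack",d@[np.cos(a),np.sin(a)],d@[-np.sin(a),np.cos(a)])
# free -x and +y edges as lines (unoccluded by the rail)
P,I=grid(c);m=(I[:,0]-I[:,2]>50)&(I[:,1]-I[:,2]>15)&(abs(P[:,2]-.02)<.006)
Q=(P[m][:,:2]-[.6687,-.1852])@np.array([[np.cos(a),-np.sin(a)],[np.sin(a),np.cos(a)]])
Q=Q[(abs(Q)<.12).all(1)]
for k,s in ((0,-1),(1,1)):
    b=[];o=1-k
    for e in np.arange(-.08,.08,.005):
        r=Q[(Q[:,o]>=e)&(Q[:,o]<e+.005)][:,k]*s
        if len(r)>5:b.append((e+.0025,s*r.max()))
    b=np.array(b);f=np.polyfit(b[:,0],b[:,1],1);r=b[:,1]-np.polyval(f,b[:,0]);g=abs(r)<.003;f=np.polyfit(b[g,0],b[g,1],1)
    print("edge","xy"[k],round(f[1],4),"slope deg",round(np.rad2deg(f[0]),2),g.sum())
for l in("lid","cup","squeezer"):
  for m in masks_of(c,l)[:1]:
    v,u=np.nonzero(m["mask"]&(c["range_z"]>0));p=pts(c,np.c_[u,v]);print(l,np.round(m["rect"]),np.round(np.median(p,0),3))
cv2.imwrite("pics/t5.png",cv2.resize(c["image"][160:300,460:620,::-1],None,fx=4,fy=4))
E
```

```text
(array([ 0.66884099, -0.18507856]), np.float64(-4.222976045770994), np.float64(0.08927956524349626), (180.77947998046875, 181.06163024902344))
remaining rack -0.0001324223340536821 -0.00013072102351970955
edge x -0.0892 slope deg 0.29 27
edge y 0.0896 slope deg -0.21 32
lid [532. 226.  41.  42.] [ 0.668 -0.185  0.068]
cup [346. 148.  49.  59.] [0.799 0.11  0.029]
squeezer [151. 312.  57. 152.] [0.523 0.416 0.026]
```

View pics/t5.png

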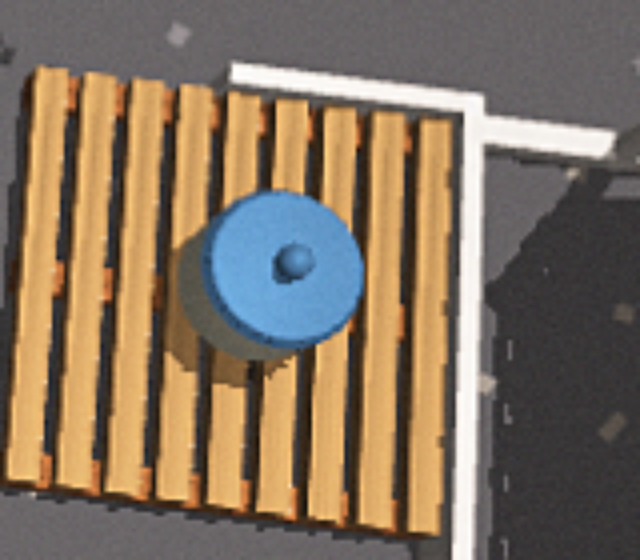

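The top view shows the trivet seated in the corner: offset is under 0.3 mm, and yaw is within about 0.3° of the rail. The lid is centred on the pot at crop pixel (285,268). The cup and squeezer have not moved, and the arm is clear, so I'm handing in.

```bash
python3 -c "
from bench import *
print(hand_in())"
```

```text
the job is handed in; nothing more can be done
None
```

I pushed the trivet into the corner of the rail and handed the job in; the last top view put it within about 0.3 mm and 0.3° of flush with both arms, the lidded pot still standing on it, and the cup and squeezer where they were.

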